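# Pack the frame corner and post cap into the half-decked kit box

### The job

Pack both loose wooden parts into the plywood kit box so that they lie flat on its floor. The L-shaped frame corner has to go in first, its long rail slid under the deck until it lies fully against the box's far end wall; then the square post cap goes into the space left beside the corner's stub leg. Leave the mallet, the chisel and the drill where they are.

Things in the scene. Friction and masses are not known exactly. Their poses are not given: they have to be found in the camera images.
- kit_box: Open plywood box screwed to the bench, 196 x 188 x 44 mm high. Origin: centre of its underside; x along its length to the decked far end (within 25 degrees of straight away from the robot), z up. Floor and walls 8 mm thick, walls 36 mm above the floor. Inside: x -90 to +90, y -86 to +86 mm; open from above for x -90 to +44 mm.
- deck_edge (a point): Middle of the near top edge of the box's fixed deck, at x +44, y 0, z 44 mm in the box frame. The 8 mm plywood deck covers the box from here to the far end wall, over its full width, flush with the wall tops; the slot under it is 28 mm high.
- corner: Loose L-shaped wooden frame corner lying flat, 0.19 to 0.32 kg, rails 22 mm thick. Long rail x -26 to +26, y -81 to +81 mm; short rail x -92 to -26, y +41 to +81 mm; a stub leg stands on it. Origin: centre of the long rail's underside, z up. Just fits in the open part of the box. Packed: axes along the box's, origin at box x +64, y 0 (give or take 5 mm); 6 mm of long rail shows before the deck.
- stub_top (a point): Centre of the top of the corner's square stub leg: 24 x 24 mm, sides along the corner's x and y, at x -72, y +64 mm in the corner's frame, standing 46 mm above the short rail (z 22 to 68 mm). Good to hold the corner by.
- post_cap: Loose wooden post cap, 0.3 to 0.5 kg: block 110 x 110 mm, 45 mm high (too tall for the slot under the deck), its four sides alike, with a knob on top. Origin: centre of its underside, z up. With the corner home, the space for it is box x -90 to +38, y -86 to +41 mm (the last figure shifts with the corner, up to 5 mm).
- knob_top (a point): Centre of the top of the cap's round knob, 42 mm in diameter, from 51 to 100 mm above the cap's underside; below it a collar of 60 mm diameter, 6 mm high.
- mallet: Black rubber mallet lying on the bench beyond the box, 270 mm long, head 60 mm in diameter; origin under the head. Leave it alone.
- chisel: Chisel with a wooden handle, 260 mm long, lying on the bench beyond the box; origin under the middle, where handle meets blade. Leave it alone.
- drill: Yellow and black cordless drill standing on its battery at the robot's right, 210 mm high; origin under the middle of the battery. Leave it alone.

How it is judged:
On the way:
1. the frame corner lies flat on the box floor, long rail home under the deck, before the cap goes in (x of corner in the frame of kit_box between 0.054 and 0.07 m and y of corner in the frame of kit_box between -0.012 and 0.012 m and z of corner in the frame of kit_box between 0.003 and 0.014 m and angle between the x axis of corner and the x axis of kit_box, either way round below 0.15 rad and angle between corner's own z axis and vertical below 0.08 rad), for 0.2 s.
At the end, for the whole second after the job is handed in: The frame corner lies flat on the box floor (within 0.08 rad, 6 mm), its long rail under the deck within 10 mm of the far end wall and square to the box within 0.15 rad; the post cap stands flat on the box floor in the space left beside the stub leg; both are at rest (all of step 1 and x of post_cap in the frame of kit_box between -0.042 and -0.006 m and y of post_cap in the frame of kit_box between -0.038 and -0.006 m and z of post_cap in the frame of kit_box between 0.003 and 0.014 m and angle between post_cap's own z axis and vertical below 0.08 rad and linear speed of each of corner, post_cap below 0.02 m/s); the robot touches nothing.
It fails at once if the mallet is moved more than 40 mm (distance of mallet from where it was at the start of the episode above 0.04 m).
It fails at once if the chisel is moved more than 40 mm (distance of chisel from where it was at the start of the episode above 0.04 m).
It fails at once if the drill is pushed more than 40 mm or tipped over (distance of drill from where it was at the start of the episode above 0.04 m or angle between drill's own z axis and vertical above 0.5 rad).
It also fails if it takes over 67 s, if anything falls off the work surface, if the arm or the gripper's body presses on something with over 40 N, if the wrist force passes 120 N, or if a joint passes its speed limit or range.

### The arm

A 6-joint arm with a two-finger parallel gripper is mounted at the origin on the work surface. World frame = base frame: x ahead of the robot, y to its left, z up, the work surface at z = 0. Lengths are in m, angles in rad, forces in N, time in s.
With the tool pointing down it reaches from about 0.375 to 0.975 m from the base axis. Payload 3.8 kg.
Tool frame: the origin (TCP) lies between the finger pads; the fingertips stand 11 mm ahead of it and the grasp point (between the pads) lies 8 mm behind it; z points along the fingers, y is the direction in which the jaws open and shut (so a half turn about z gives the same grasp; the last joint's range is limited). The gripper opens to 88 mm and grips with 3 to 60 N. Pads are 18 mm wide; open, the fingers measure 123 mm over their backs; the gripper's body (75 mm by 187 mm) begins 45 mm behind the grasp point.
Start: joints at [1.224, 0.264, 1.604, -0, 1.274, -0.037], TCP at [0.206, 0.643, 0.25] pointing down, gripper open.
Joint ranges: [-2.63, 2.63], [-0.94, 2.18], [0.31, 2.57], [-1.31, 4.45], [0, 2.66], [-2.55, 2.55]. Speed limits (rad/s): [2.57, 2.57, 3.14, 3.14, 3.14, 3.14].

### API

Orientations are given as [roll, pitch, yaw] about the fixed x, y, z axes, in that order (R = Rz(yaw) Ry(pitch) Rx(roll)).
In Python, from rig import readout, optics, workorder gives the robot as it stands.
- The arm moves only by the tool apply_moves, never from a script. Its argument "series" is a list of rows, each an object with "slide": the shift along the tool's x, y, z normalised to -1 to 1, where 1 is 0.04 m, a list of three; "twist": the turn, a rotation vector about the tool's x, y, z normalised to -1 to 1, where 1 is 6 degrees, a list of three; "claw": the gripper command: -1 is shut, 1 is fully open, values between are in proportion. In form: [{"slide": [tx, ty, tz], "twist": [wx, wy, wz], "claw": claw}, ...]. A call has 1 to 20 rows; each row shifts and turns the commanded pose from where the row before left it, along the tool's axes as they then stand; what a row does not reach is not made up. A row lasts 1/12 s, in which the tool goes at most 41.7 mm and 7.16 degrees, less where a joint would pass 70% of its speed; a pose out of reach is approached as far as the arm can. A call with a number of a shift or a turn outside -1 to 1 is refused whole. A call with a gripper value outside its range is refused whole. The fingers move at their own pace and stop on an object; the grip force is fixed at half the most. Time passes only in rows, so rows that do not move let the fingers close. It gives the time, the measured TCP pose, the force and the opening at its end, in the units of the state.
- readout.get_obs(): the state, without advancing time (a new reading comes with each control period).
- optics.read_camera(name): name is "scene" or "top" or "wrist"; returns the picture (384x512x3 uint8, red, green, blue); there is no depth.
- optics.calibration(name): a dict with "mtx" (3x3 intrinsics, pixels), "xyz" and "attitude" of the camera in the world. Camera axes: x right, y down, z forward; pixel columns grow to the right and rows downward; lengths in m; the calibration is good to about 2 mm. A picture is of the moment at which its call begins: read the wrist's pose just before it. calibration takes no time and is no camera call; for the wrist camera it gives the pose at the moment of the call.
- workorder.close_job(): hands the job in, once; it reports no verdict.
The state is a dict: "t": time; "joint_positions": joint angles; "qvel": joint speeds; "joint_torque": joint torques, N m; "eef_pos": TCP position; "orientation": TCP orientation; "contact_force": force on the tool from outside, world axes, zero at the start; "torque": the same for the moment, N m; "finger_gap": opening from 0.0 (shut) to 1.0 (fully open).
Only numpy, scipy, OpenCV 4.12 (cv2) and the standard library are available. Lean on these libraries where they do the work, as an engineer would, in place of code of your own. Each camera call takes 0.05 s, during which the arm holds its last target.

## Working session

There is one attempt and no reset: what is moved stays moved. The work goes in short steps, Python scripts to look and compute and a tool call to move; the robot and the scene stay as the last step left them, time stands still between calls to the robot, and variables do not carry over. Pictures are saved under pics/ and viewed, and the job is handed in when it is done.

Besides the shell and the picture viewer there is one more tool, called after "Call:" by a JSON object that holds its "fn" and its "kwargs". apply_moves: Moves the arm, as the interface text tells. Its arguments: {"type":"object","properties":{"series":{"type":"array","items":{"type":"object","properties":{"slide":{"type":"array","items":{"type":"number"}},"twist":{"type":"array","items":{"type":"number"}},"claw":{"type":"number"}}}}},"required":["series"]}

```bash
mkdir -p pics; ls; python3 - <<'E'
from rig import readout, optics, workorder
import cv2
o=readout.get_obs(); print(o)
for n in ["scene","top","wrist"]:
    c=optics.calibration(n); print(n,c)
    im=optics.read_camera(n); cv2.imwrite(f"pics/{n}0.png",im[:,:,::-1])
E
```

```text
pics
{'t': 0.0, 'joint_positions': array([ 1.22408092e+00,  2.64764591e-01,  1.60533519e+00, -6.13499655e-06,
        1.27369070e+00, -3.68821530e-02]), 'qvel': array([-0.00219708, -0.00124698, -0.00244318,  0.0014674 , -0.00054242,
        0.0015375 ]), 'joint_torque': array([-3.24620469e-04, -5.02099335e+01, -3.56878459e+01,  7.27708242e-02,
        2.93355575e-02, -1.95561656e-04]), 'eef_pos': array([0.20557253, 0.64223378, 0.24840122]), 'orientation': array([-3.13939611e+00, -7.51838472e-05,  2.83176112e+00]), 'contact_force': array([-0.24206299, -0.69016094, -0.79836871]), 'torque': array([ 0.01204571, -0.01166512,  0.02539804]), 'finger_gap': 0.9998155829038193}
scene {'mtx': array([[379.13295555,   0.        , 252.30367702],
       [  0.        , 379.13295555, 193.07522305],
       [  0.        ,   0.        ,   1.        ]]), 'xyz': array([ 1.64176268, -0.19182511,  1.08428587]), 'attitude': array([-2.33527253, -0.01719707,  1.49274942])}
top {'mtx': array([[390.61315668,   0.        , 249.6901685 ],
       [  0.        , 390.61315668, 181.57947633],
       [  0.        ,   0.        ,   1.        ]]), 'xyz': array([ 0.50625019, -0.11898646,  1.51969648]), 'attitude': array([-3.09425947,  0.00340355, -1.55570311])}
wrist {'mtx': array([[269.18038039,   0.        , 254.00051924],
       [  0.        , 269.18038039, 192.13732447],
       [  0.        ,   0.        ,   1.        ]]), 'xyz': array([0.13581654, 0.66568345, 0.38341142]), 'attitude': array([2.85411015e+00, 7.73445055e-04, 1.26012232e+00])}
```

View pics/scene0.png

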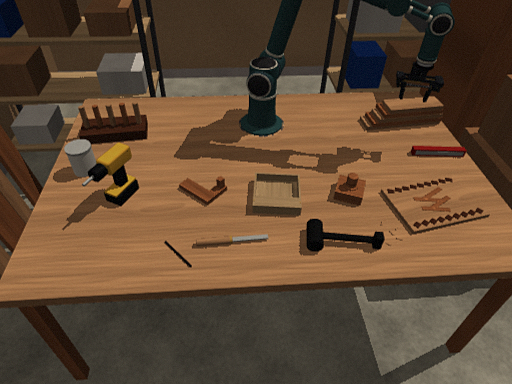

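View pics/top0.png

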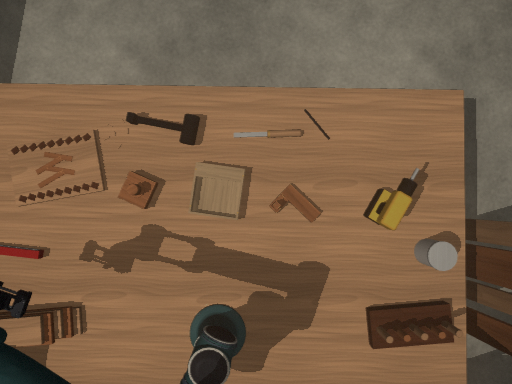

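View pics/wrist0.png

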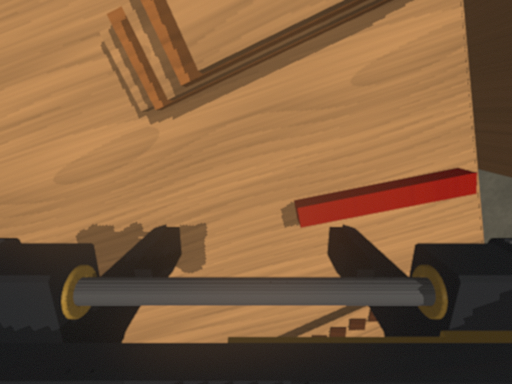

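The top view shows the box around (221,190), the cap around (138,189), the corner around (297,202) with its stub near (277,203), and the drill at (390,208). I'll zoom in on it next.

```bash
cat > h.py <<'E'
import numpy as np, cv2
from scipy.spatial.transform import Rotation as R
from rig import readout, optics
def rot(a): return R.from_euler('xyz',a).as_matrix()
def ray(c,uv,z):
    K=c['mtx'];d=rot(c['attitude'])@np.linalg.inv(K)@np.array([uv[0],uv[1],1.])
    return c['xyz']+d*(z-c['xyz'][2])/d[2]
def proj(c,p):
    q=rot(c['attitude']).T@(np.asarray(p)-c['xyz']);u=c['mtx']@q
    return u[:2]/u[2]
E
python3 - <<'E'
import cv2
im=cv2.imread('pics/top0.png')
cv2.imwrite('pics/topz.png',cv2.resize(im[140:240,110:340],None,fx=3.4,fy=3.4,interpolation=cv2.INTER_CUBIC))
im=cv2.imread('pics/scene0.png')
cv2.imwrite('pics/scenez.png',cv2.resize(im[160:230,170:380],None,fx=3.8,fy=3.8,interpolation=cv2.INTER_CUBIC))
E
```

```text
(no output)
```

View pics/topz.png

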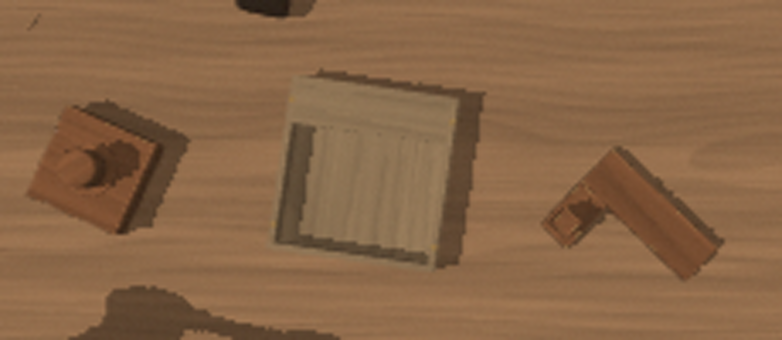

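View pics/scenez.png

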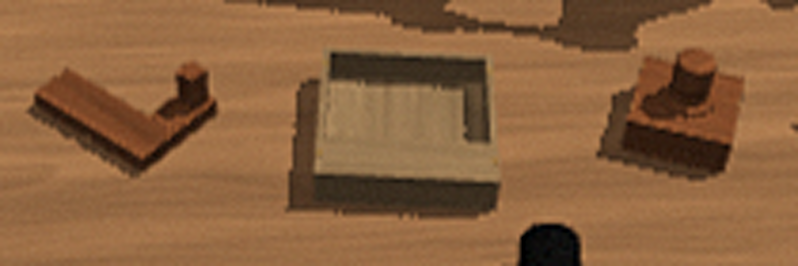

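```bash
python3 - <<'E'
from h import *
c=optics.calibration('top')
f=lambda X,Y,z:ray(c,((X+.5)/3.4+109.5,(Y+.5)/3.4+139.5),z)[:2]
ang=lambda d:np.degrees(np.arctan2(d[1],d[0]))
b=[f(*p,.044) for p in [(292,76),(460,97),(435,268),(274,242)]]
print('box',np.mean(b,0),ang(b[0]-b[3]),ang(b[1]-b[2]),ang(b[0]-b[1])-90,np.round(b,3))
k=[f(*p,.022) for p in [(615,148),(723,241),(686,279)]]
print('corner',(k[0]+k[2])/2,ang(k[0]-k[1])-90,ang(k[1]-k[2]),np.round(k,3), 'stub',f(567,218,.068))
p=[f(*p,.045) for p in [(72,107),(162,147),(122,234),(27,194)]]
print('cap',np.mean(p,0),ang(p[0]-p[3]),ang(p[1]-p[2]),ang(p[0]-p[1])-90,'knob',f(76,166,.1))
E
```

```text
box [0.54315823 0.00990404] -4.933541721811239 -7.398808841927102 -6.294501239307394 [[ 0.647  0.094]
 [ 0.627 -0.094]
 [ 0.436 -0.069]
 [ 0.462  0.11 ]]
corner [ 0.50029525 -0.31016387] -40.029456305932285 -43.676065071876415 [[ 0.573 -0.27 ]
 [ 0.47  -0.392]
 [ 0.427 -0.351]] stub [ 0.49402751 -0.21337307]
cap [0.53871934 0.30944006] -25.80084512993777 -23.292880157732604 -23.0026474664015 knob [0.54191936 0.31474851]
```

Call:
{"fn": "apply_moves", "kwargs": {"series": [{"slide": [0,0,-0.1],"twist": [0,0,1],"claw": 1},{"slide": [0,0,-0.1],"twist": [0,0,1],"claw": 1},{"slide": [0,0,-0.1],"twist": [0,0,1],"claw": 1},{"slide": [0,0,-0.1],"twist": [0,0,1],"claw": 1},{"slide": [0,0,-0.1],"twist": [0,0,1],"claw": 1},{"slide": [0,0,-0.1],"twist": [0,0,1],"claw": 1},{"slide": [0,0,-0.1],"twist": [0,0,1],"claw": 1},{"slide": [0,0,-0.1],"twist": [0,0,1],"claw": 1},{"slide": [0,0,-0.1],"twist": [0,0,1],"claw": 1},{"slide": [0,0,-0.1],"twist": [0,0,1],"claw": 1},{"slide": [0,0,-0.1],"twist": [0,0,1],"claw": 1},{"slide": [0,0,-0.1],"twist": [0,0,1],"claw": 1},{"slide": [0,0,0],"twist": [0,0,1],"claw": 1},{"slide": [0,0,0],"twist": [0,0,1],"claw": 1},{"slide": [0,0,0],"twist": [0,0,1],"claw": 1},{"slide": [0,0,0],"twist": [0,0,1],"claw": 1},{"slide": [0,0,0],"twist": [0,0,1],"claw": 1},{"slide": [0,0,0],"twist": [0,0,1],"claw": 1},{"slide": [0,0,0],"twist": [0,0,1],"claw": 1}]}}

```text
t: 1.73
eef_pos: [0.2057, 0.6426, 0.2971]
orientation: [3.141, 0.001, 0.837]
contact_force: [0.1, -0.1, -0.3]
finger_gap: 0.997
```

Call:
{"fn": "apply_moves", "kwargs": {"series": [{"slide": [-0.4,0.9,0],"twist": [0,0,0],"claw": 1},{"slide": [-0.4,0.9,0],"twist": [0,0,0],"claw": 1},{"slide": [-0.4,0.9,0],"twist": [0,0,0],"claw": 1},{"slide": [-0.4,0.9,0],"twist": [0,0,0],"claw": 1},{"slide": [-0.4,0.9,0],"twist": [0,0,0],"claw": 1},{"slide": [-0.4,0.9,0],"twist": [0,0,0],"claw": 1},{"slide": [-0.4,0.9,0],"twist": [0,0,0],"claw": 1},{"slide": [-0.4,0.9,0],"twist": [0,0,0],"claw": 1},{"slide": [-0.4,0.9,0],"twist": [0,0,0],"claw": 1},{"slide": [-0.4,0.9,0],"twist": [0,0,0],"claw": 1},{"slide": [-0.4,0.9,0],"twist": [0,0,0],"claw": 1},{"slide": [-0.4,0.9,0],"twist": [0,0,0],"claw": 1},{"slide": [-0.4,0.9,0],"twist": [0,0,0],"claw": 1},{"slide": [-0.4,0.9,0],"twist": [0,0,0],"claw": 1},{"slide": [-0.4,0.9,0],"twist": [0,0,0],"claw": 1},{"slide": [0,0,0],"twist": [0,0,0],"claw": 1},{"slide": [0,0,0],"twist": [0,0,0],"claw": 1}]}}

```text
t: 3.15
eef_pos: [0.4491, 0.1024, 0.2974]
orientation: [-3.141, 0.0, 0.837]
contact_force: [-0.4, -0.6, -0.2]
finger_gap: 1.001
```

```bash
python3 - <<'E'
from h import *
o=readout.get_obs();print(o['t'],o['eef_pos'],o['orientation'],o['qvel'])
c=optics.calibration('wrist');im=optics.read_camera('wrist');cv2.imwrite('pics/w1.png',im[:,:,::-1]);np.savez('w1.npz',**c)
E
```

```text
3.15 [0.44914488 0.10242661 0.29739195] [-3.14092547e+00  4.37992451e-04  8.37170909e-01] [ 0.06174826 -0.00484951  0.00679533  0.01610024  0.00656607  0.01024202]
```

View pics/w1.png

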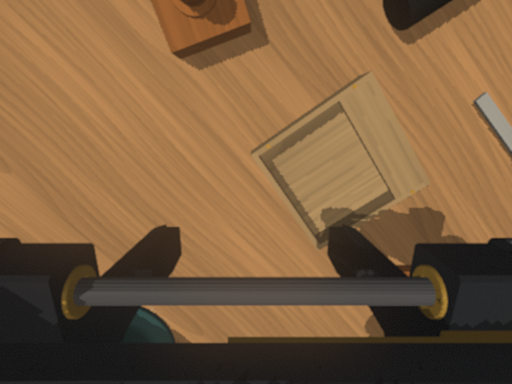

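```bash
python3 - <<'E'
import cv2
im=cv2.imread('pics/w1.png')
cv2.imwrite('pics/w1z.png',cv2.resize(im[60:260,240:440],None,fx=3,fy=3,interpolation=cv2.INTER_CUBIC))
E
```

```text
(no output)
```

View pics/w1z.png

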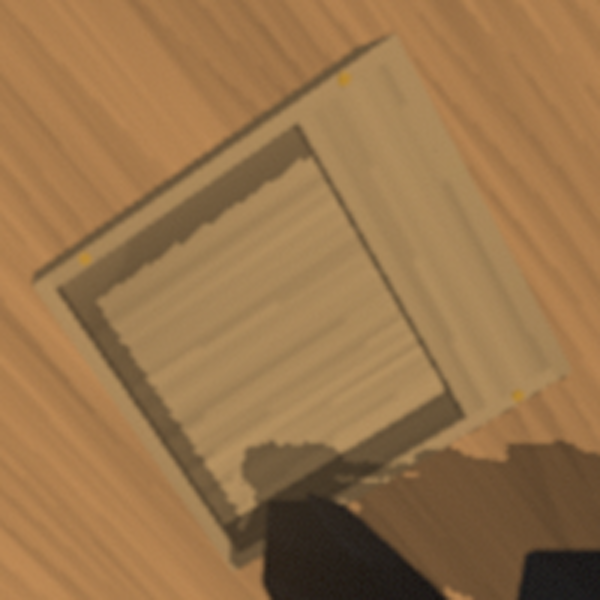

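Call:
{"fn": "apply_moves", "kwargs": {"series": [{"slide": [-0.5,0.5,0],"twist": [0,0,0],"claw": 1},{"slide": [-0.5,0.6,0],"twist": [0,0,0],"claw": 1},{"slide": [-0.5,0.6,0],"twist": [0,0,0],"claw": 1},{"slide": [-0.5,0.6,0],"twist": [0,0,0],"claw": 1},{"slide": [-0.5,0.6,0],"twist": [0,0,0],"claw": 1},{"slide": [-0.5,0.6,0],"twist": [0,0,0],"claw": 1},{"slide": [-0.5,0.6,0],"twist": [0,0,0],"claw": 1},{"slide": [-0.5,0.6,0],"twist": [0,0,0],"claw": 1},{"slide": [-0.5,0.6,0],"twist": [0,0,0],"claw": 1},{"slide": [-0.5,0.6,0],"twist": [0,0,0],"claw": 1},{"slide": [0,0,0],"twist": [0,0,0],"claw": 1},{"slide": [0,0,0],"twist": [0,0,0],"claw": 1},{"slide": [0,0,0],"twist": [0,0,0],"claw": 1}]}}

```text
t: 4.28
eef_pos: [0.4919, -0.2002, 0.2973]
orientation: [-3.14, -0.001, 0.844]
contact_force: [-0.2, -0.6, -0.4]
finger_gap: 1.004
```

```bash
python3 - <<'E'
from h import *
o=readout.get_obs();print(o['t'],o['eef_pos'],o['orientation'],o['qvel'])
c=optics.calibration('wrist');im=optics.read_camera('wrist');cv2.imwrite('pics/w2.png',im[:,:,::-1]);np.savez('w2.npz',**c)
E
```

```text
4.2833 [ 0.49190839 -0.20016757  0.29734162] [-3.14013146e+00 -5.23677567e-04  8.43781192e-01] [ 0.00973774 -0.01334545  0.00649074 -0.00228228 -0.00201286 -0.00664538]
```

View pics/w2.png

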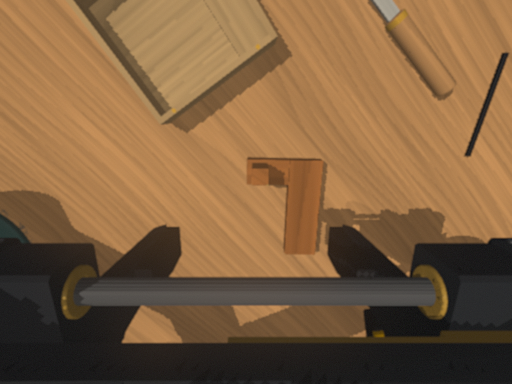

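```bash
python3 - <<'E'
from h import *
c=dict(np.load('w1.npz'))
f=lambda X,Y:ray(c,(240+(X+.5)/3-.5,60+(Y+.5)/3-.5),.044)[:2]
P=np.array([f(*p) for p in [(40,282),(397,36),(567,375),(236,565),(60,290),(298,126),(465,417)]])
M=np.array([(-98,94),(98,94),(98,-94),(-98,-94),(-90,86),(44,86),(44,-86)])/1e3
mc,pc=M.mean(0),P.mean(0);H=(M-mc).T@(P-pc);a=np.arctan2(H[0,1]-H[1,0],H[0,0]+H[1,1])
Q=np.array([[np.cos(a),-np.sin(a)],[np.sin(a),np.cos(a)]]);t=pc-Q@mc
print(np.degrees(a),t,np.round((P-(M@Q.T+t))*1e3,1))
im=cv2.imread('pics/w2.png')
cv2.imwrite('pics/w2z.png',cv2.resize(im[145:265,235:335],None,fx=5,fy=5,interpolation=cv2.INTER_CUBIC))
E
```

```text
-7.715180209964334 [0.54052806 0.01219063] [[ 2.6 -1.7]
 [-1.3 -0.5]
 [-3.1  1.2]
 [ 4.1  2.4]
 [ 0.3 -2. ]
 [-2.  -0.8]
 [-0.5  1.5]]
```

View pics/w2z.png

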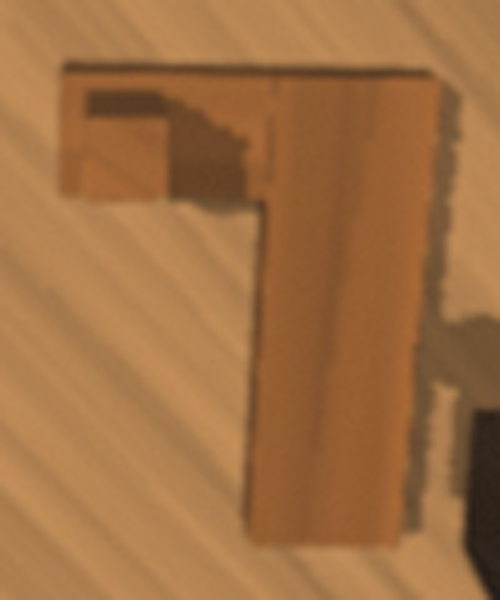

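```bash
cat >> h.py <<'E'
def fit(M,P):
    M=np.array(M)/1e3;P=np.array(P)
    mc,pc=M.mean(0),P.mean(0);H=(M-mc).T@(P-pc);a=np.arctan2(H[0,1]-H[1,0],H[0,0]+H[1,1])
    Q=np.array([[np.cos(a),-np.sin(a)],[np.sin(a),np.cos(a)]]);t=pc-Q@mc
    print('yaw',np.degrees(a),'t',t,'\n',np.round((P-(M@Q.T+t))@Q*1e3,1).tolist())
    return a,t,Q
E
python3 - <<'E'
from h import *
c=dict(np.load('w2.npz'))
f=lambda X,Y,z:ray(c,(235+(X+.5)/5-.5,145+(Y+.5)/5-.5),z)[:2]
P=[f(*p,.022) for p in [(440,78),(400,545),(248,545),(264,203),(64,72),(60,197)]]
a,t,Q=fit([(26,81),(26,-81),(-26,-81),(-26,41),(-92,81),(-92,41)],P)
print('stub pred',t+Q@[-.072,.064])
S=np.array([f(*p,.068) for p in [(82,116),(168,118),(168,203),(80,200)]]);print('stub',S.mean(0),S)
E
```

```text
yaw -42.65168239882488 t [ 0.49909012 -0.30857718] 
 [[-1.0, -0.4], [-0.4, 1.4], [-0.1, 0.5], [-0.9, -1.0], [1.6, -0.5], [0.8, -0.1]]
stub pred [ 0.48949765 -0.21272321]
stub [ 0.48930821 -0.21259328] [[ 0.48870782 -0.19560318]
 [ 0.50599294 -0.21174059]
 [ 0.49017815 -0.23002865]
 [ 0.47235394 -0.21300072]]
```

Call:
{"fn": "apply_moves", "kwargs": {"series": [{"slide": [-0.27,0.17,0],"twist": [0,0,0.167],"claw": 1},{"slide": [0,0,0.8],"twist": [0,0,0],"claw": 1},{"slide": [0,0,0.8],"twist": [0,0,0],"claw": 1},{"slide": [0,0,0.8],"twist": [0,0,0],"claw": 1},{"slide": [0,0,0.8],"twist": [0,0,0],"claw": 1},{"slide": [0,0,0.8],"twist": [0,0,0],"claw": 1},{"slide": [0,0,0.5],"twist": [0,0,0],"claw": 1},{"slide": [0,0,0],"twist": [0,0,0],"claw": 1},{"slide": [0,0,0],"twist": [0,0,0],"claw": 1},{"slide": [0,0,0],"twist": [0,0,0],"claw": 1}]}}

```text
t: 5.17
eef_pos: [0.4907, -0.2149, 0.1193]
orientation: [3.139, -0.001, 0.825]
contact_force: [0.2, -0.3, -0.1]
finger_gap: 0.999
```

```bash
python3 - <<'E'
from h import *
o=readout.get_obs();print(o['t'],o['eef_pos'],o['orientation'])
c=optics.calibration('wrist');im=optics.read_camera('wrist');cv2.imwrite('pics/w3.png',im[:,:,::-1]);np.savez('w3.npz',**c)
E
```

```text
5.1667 [ 0.49072459 -0.21494603  0.1193412 ] [ 3.13931087e+00 -6.62270464e-04  8.25112155e-01]
```

View pics/w3.png

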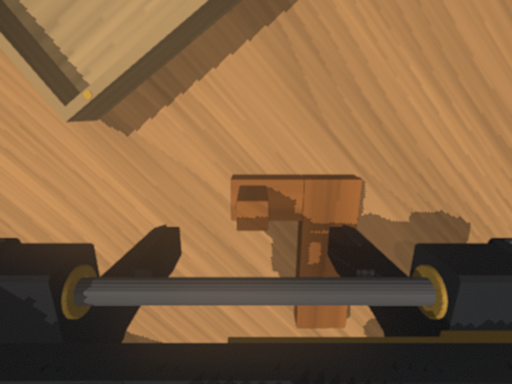

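Call:
{"fn": "apply_moves", "kwargs": {"series": [{"slide": [0.02,-0.06,0.6],"twist": [0,0,0],"claw": 1},{"slide": [0,0,0.6],"twist": [0,0,0],"claw": 1},{"slide": [0,0,0.4],"twist": [0,0,0],"claw": 1},{"slide": [0,0,0.18],"twist": [0,0,0],"claw": 1},{"slide": [0,0,0],"twist": [0,0,0],"claw": 0},{"slide": [0,0,0],"twist": [0,0,0],"claw": -1},{"slide": [0,0,0],"twist": [0,0,0],"claw": -1},{"slide": [0,0,0],"twist": [0,0,0],"claw": -1},{"slide": [0,0,0],"twist": [0,0,0],"claw": -1},{"slide": [0,0,0],"twist": [0,0,0],"claw": -1},{"slide": [0,0,0],"twist": [0,0,0],"claw": -1},{"slide": [0,0,0],"twist": [0,0,0],"claw": -1},{"slide": [0,0,0],"twist": [0,0,0],"claw": -1},{"slide": [0,0,0],"twist": [0,0,0],"claw": -1}]}}

```text
t: 6.38
eef_pos: [0.4885, -0.2126, 0.0465]
orientation: [3.141, -0.0, 0.825]
contact_force: [0.5, -0.5, -0.2]
finger_gap: 0.269
```

Call:
{"fn": "apply_moves", "kwargs": {"series": [{"slide": [0,0,-0.3],"twist": [0,0,0],"claw": -1},{"slide": [0,0,-0.5],"twist": [0,0,0],"claw": -1},{"slide": [0,0,-0.7],"twist": [0,0,0],"claw": -1},{"slide": [0,0,-0.7],"twist": [0,0,0],"claw": -1},{"slide": [0,0,-0.5],"twist": [0,0,0],"claw": -1},{"slide": [0,0,-0.3],"twist": [0,0,0],"claw": -1},{"slide": [0,0,0],"twist": [0,0,0],"claw": -1},{"slide": [0,0,0],"twist": [0,0,0],"claw": -1}]}}

```text
t: 7.05
eef_pos: [0.4883, -0.2124, 0.1667]
orientation: [3.141, -0.0, 0.825]
contact_force: [-0.6, 0.3, -2.0]
finger_gap: 0.268
```

```bash
python3 - <<'E'
from h import *
o=readout.get_obs();print(o['t'],o['eef_pos'],o['orientation'],o['contact_force'],o['torque'],o['finger_gap'])
c=optics.calibration('wrist');im=optics.read_camera('wrist');cv2.imwrite('pics/w4.png',im[:,:,::-1]);np.savez('w4.npz',**c)
im=optics.read_camera('scene');cv2.imwrite('pics/s4.png',cv2.resize(im[140:240,150:350,::-1],None,fx=4,fy=4,interpolation=cv2.INTER_CUBIC))
E
```

```text
7.05 [ 0.48834826 -0.21242829  0.16670559] [ 3.14110523e+00 -2.89863346e-04  8.24523164e-01] [-0.64122003  0.26875447 -2.03671571] [ 0.10596112  0.1697643  -0.01319597] 0.26798800504158066
```

View pics/w4.png

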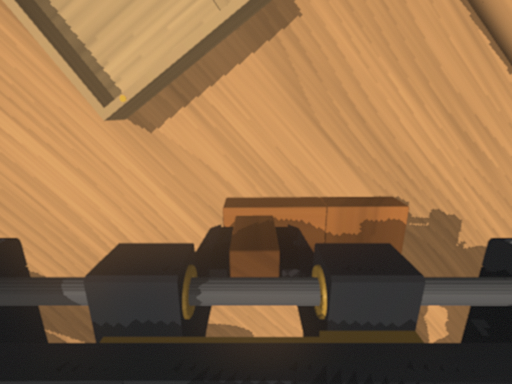

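View pics/s4.png

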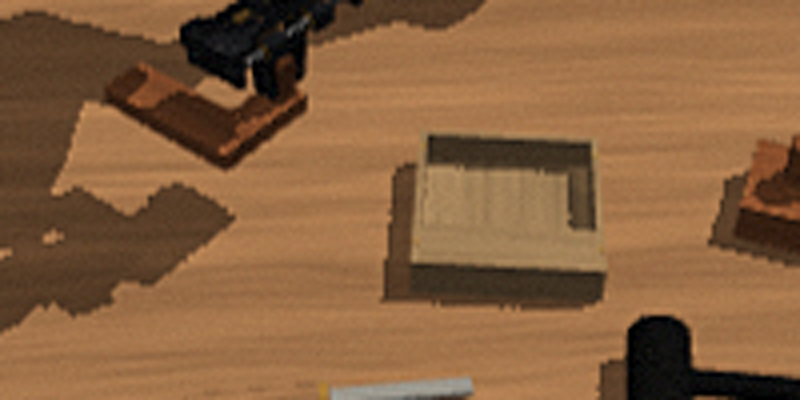

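Call:
{"fn": "apply_moves", "kwargs": {"series": [{"slide": [0,0,-0.4],"twist": [0,0,-0.5],"claw": -1},{"slide": [0,0,-0.4],"twist": [0,0,-0.9],"claw": -1},{"slide": [0,0,-0.4],"twist": [0,0,-0.9],"claw": -1},{"slide": [0,0,-0.4],"twist": [0,0,-0.9],"claw": -1},{"slide": [0,0,-0.4],"twist": [0,0,-0.9],"claw": -1},{"slide": [0,0,-0.4],"twist": [0,0,-0.9],"claw": -1},{"slide": [0,0,0],"twist": [0,0,-0.8],"claw": -1},{"slide": [0.4,0.2,0],"twist": [0,0,0],"claw": -1},{"slide": [0.5,0.25,0],"twist": [0,0,0],"claw": -1},{"slide": [0.5,0.25,0],"twist": [0,0,0],"claw": -1},{"slide": [0.27,0.14,0],"twist": [0,0,0],"claw": -1},{"slide": [0,0,0],"twist": [0,0,0],"claw": -1},{"slide": [0,0,0],"twist": [0,0,0],"claw": -1},{"slide": [0,0,0],"twist": [0,0,0],"claw": -1}]}}

```text
t: 8.32
eef_pos: [0.5301, -0.1514, 0.2615]
orientation: [-3.139, 0.0, 1.432]
contact_force: [0.3, 0.3, -2.6]
finger_gap: 0.271
```

```bash
python3 - <<'E'
from h import *
o=readout.get_obs();print(o['t'],o['eef_pos'],o['orientation'],o['contact_force'],o['torque'],o['finger_gap'])
c=optics.calibration('wrist');im=optics.read_camera('wrist');cv2.imwrite('pics/w5.png',im[:,:,::-1]);np.savez('w5.npz',**c)
cv2.imwrite('pics/w5b.png',cv2.resize(im[:,:,::-1],(800,600),interpolation=cv2.INTER_CUBIC))
E
```

```text
8.3167 [ 0.5301107  -0.15141851  0.26152084] [-3.13943662e+00  3.79269264e-04  1.43213875e+00] [ 0.26482144  0.31464601 -2.58302382] [ 0.01508329  0.1592323  -0.00587271] 0.2707026035441666
```

View pics/w5b.png

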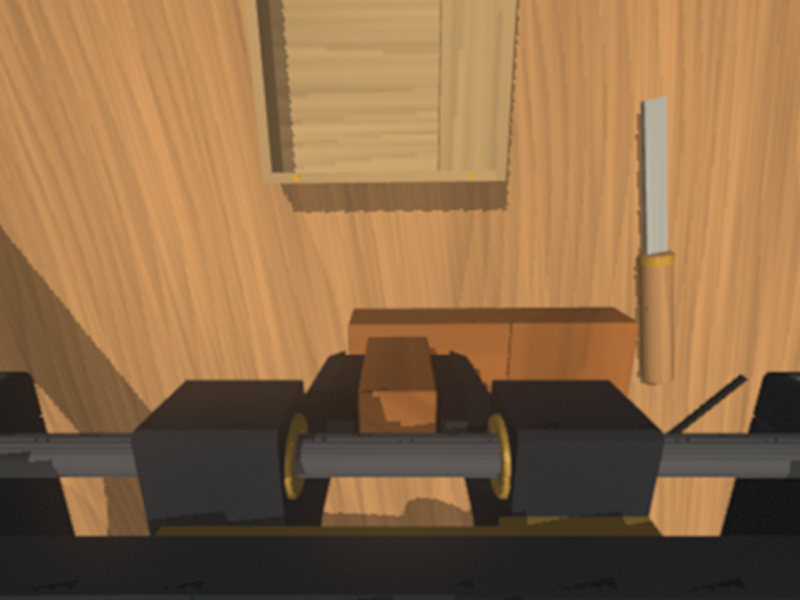

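```bash
python3 - <<'E'
from h import *
c=dict(np.load('w5.npz'))
im=cv2.imread('pics/w5.png')
cv2.imwrite('pics/w5z.png',cv2.resize(im[0:140,150:350],None,fx=4,fy=4,interpolation=cv2.INTER_CUBIC))
f=lambda X,Y,z=.044:ray(c,(X*.64,Y*.64),z)[:2]
ang=lambda a,b:np.degrees(np.arctan2(*(b-a)[::-1]))
print('right',ang(f(265,183),f(506,180)),'far',ang(f(506,180),f(516,2))-90,'near',ang(f(265,183),f(248,2))-90,'deck',ang(f(439,171),f(441,2))-90)
print(f(265,183),f(506,180),np.linalg.norm(f(265,183)-f(506,180)))
print('rail', ang(f(350,322,.2255),f(636,321,.2255)),f(350,322,.2255),f(636,321,.2255))
E
```

```text
right -7.303229646669662 far -7.130837383641179 near -7.490721868219524 deck -7.076080885256829
[ 0.4334168  -0.06848826] [ 0.62622763 -0.09319894] 0.19438784364360498
rail -7.7348617915072015 [ 0.51168891 -0.13486826] [ 0.63340092 -0.15139979]
```

View pics/w5z.png

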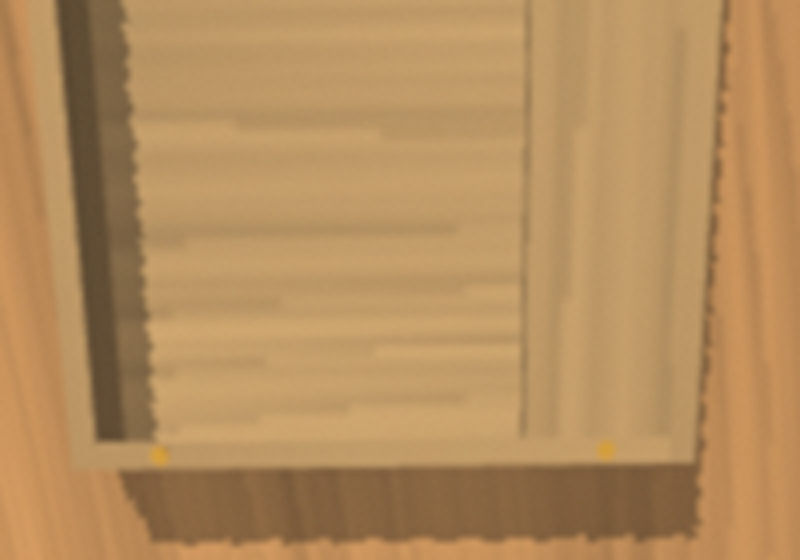

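Call:
{"fn": "apply_moves", "kwargs": {"series": [{"slide": [0.5,-0.16,0],"twist": [0,0,-0.09],"claw": -1},{"slide": [0.8,-0.25,0],"twist": [0,0,0],"claw": -1},{"slide": [0.8,-0.25,0],"twist": [0,0,0],"claw": -1},{"slide": [0.8,-0.25,0],"twist": [0,0,0],"claw": -1},{"slide": [0.8,-0.25,0],"twist": [0,0,0],"claw": -1},{"slide": [0.8,-0.25,0],"twist": [0,0,0],"claw": -1},{"slide": [0.7,-0.22,0],"twist": [0,0,0],"claw": -1},{"slide": [0.49,-0.18,0],"twist": [0,0,0],"claw": -1},{"slide": [0,0,0.7],"twist": [0,0,0],"claw": -1},{"slide": [0,0,0.7],"twist": [0,0,0],"claw": -1},{"slide": [0,0,0.7],"twist": [0,0,0],"claw": -1},{"slide": [0,0,0.7],"twist": [0,0,0],"claw": -1},{"slide": [0,0,0],"twist": [0,0,0],"claw": -1},{"slide": [0,0,0],"twist": [0,0,0],"claw": -1},{"slide": [0,0,0],"twist": [0,0,0],"claw": -1}]}}

```text
t: 9.62
eef_pos: [0.4897, 0.0836, 0.152]
orientation: [3.14, -0.0, 1.441]
contact_force: [0.6, 0.4, -2.6]
finger_gap: 0.266
```

```bash
cat > snap.py <<'E'
from h import *
import sys
n=sys.argv[1]
o=readout.get_obs();print(o['t'],o['eef_pos'],np.degrees(o['orientation']),o['contact_force'],o['torque'],o['finger_gap'])
B=np.array([.5412,.0123]);a=np.radians(-7.25);d=o['eef_pos'][:2]-B
print('tcp in box mm',1e3*(d@[np.cos(a),np.sin(a)]),1e3*(d@[-np.sin(a),np.cos(a)]))
c=optics.calibration('wrist');im=optics.read_camera('wrist');cv2.imwrite(f'pics/w{n}.png',im[:,:,::-1]);np.savez(f'w{n}.npz',**c)
im=optics.read_camera('scene')[:,:,::-1];im2=optics.read_camera('top')[:,:,::-1]
cv2.imwrite(f'pics/s{n}.png',np.vstack([cv2.resize(im[150:225,180:380],None,fx=4,fy=4,interpolation=cv2.INTER_CUBIC),cv2.resize(im2[150:225,100:300],None,fx=4,fy=4,interpolation=cv2.INTER_CUBIC)]))
E
python3 snap.py 6
```

```text
9.6167 [0.48973177 0.08361204 0.15203325] [ 1.79886922e+02 -2.10521124e-02  8.25384470e+01] [ 0.6023479   0.423064   -2.58013595] [ 0.04275403  0.12981787 -0.01548208] 0.26564466883300475
tcp in box mm -60.056246803567824 64.2466574886716
```

View pics/w6.png

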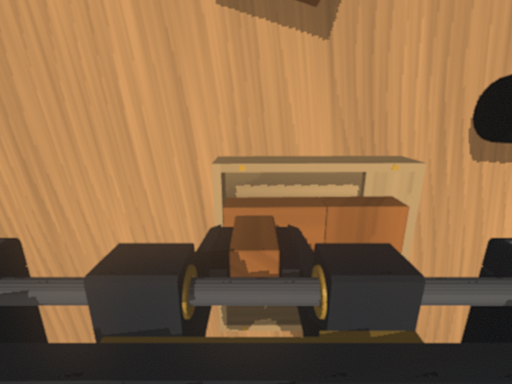

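View pics/s6.png

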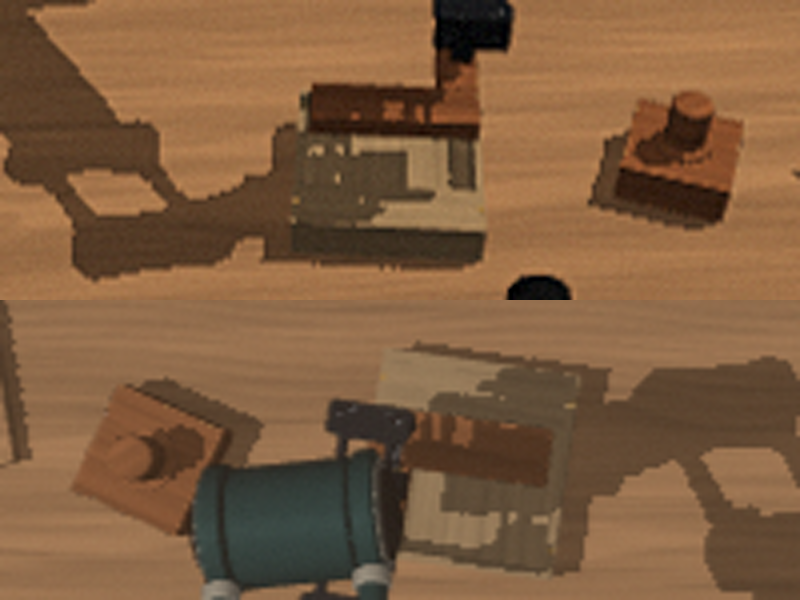

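Call:
{"fn": "apply_moves", "kwargs": {"series": [{"slide": [0,-0.05,0.5],"twist": [0,0,0],"claw": -1},{"slide": [0,0,0.5],"twist": [0,0,0],"claw": -1},{"slide": [0,0,0.2],"twist": [0,0,0],"claw": -1},{"slide": [0,0,0],"twist": [0,0,0],"claw": -1},{"slide": [0,0,0],"twist": [0,0,0],"claw": -1}]}}

```text
t: 10.18
eef_pos: [0.4871, 0.0844, 0.1031]
orientation: [3.141, -0.0, 1.441]
contact_force: [0.3, -0.3, -2.8]
finger_gap: 0.267
```

```bash
python3 snap.py 7
```

```text
10.1833 [0.48707802 0.08437841 0.10314769] [ 1.79976507e+02 -5.69584128e-03  8.25872255e+01] [ 0.2866464  -0.28943604 -2.79947685] [ 0.03804119  0.17807237 -0.01896332] 0.2672527335888186
tcp in box mm -62.78549119885972 64.67200467018885
```

View pics/w7.png

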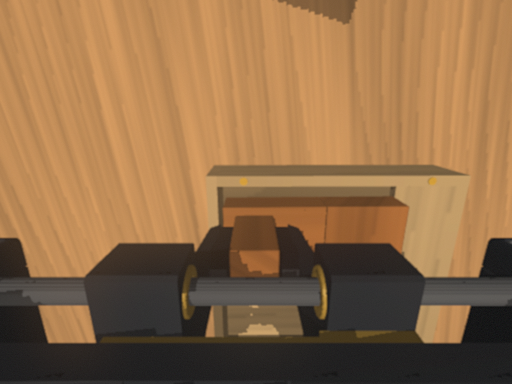

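View pics/s7.png

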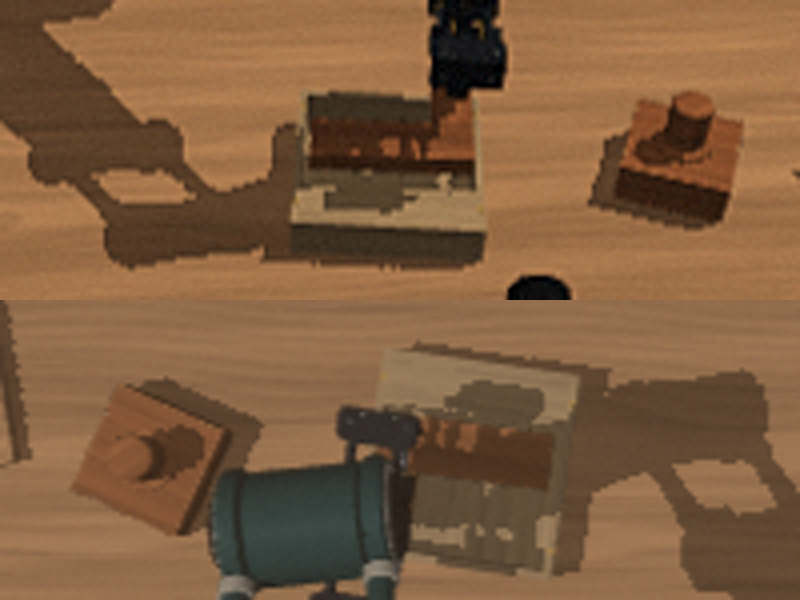

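```bash
python3 - <<'E'
from h import *
c=dict(np.load('w7.npz'));im=cv2.imread('pics/w7.png')
cv2.imwrite('pics/w7z.png',cv2.resize(im[150:300,190:490],None,fx=2.6,fy=2.6,interpolation=cv2.INTER_CUBIC))
E
```

```text
(no output)
```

View pics/w7z.png

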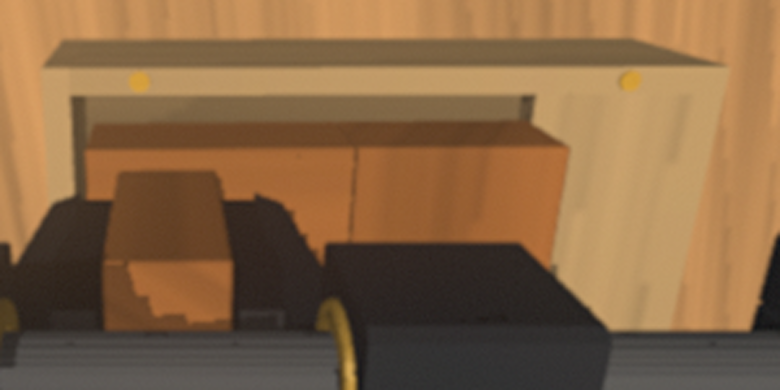

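```bash
python3 - <<'E'
from h import *
c=dict(np.load('w7.npz'))
B=np.array([.5412,.0123]);a=np.radians(-7.25)
def g(X,Y,z):
    p=ray(c,(190+(X+.5)/2.6-.5,150+(Y+.5)/2.6-.5),z);d=p[:2]-B
    return np.round(1e3*np.array([d@[np.cos(a),np.sin(a)],d@[-np.sin(a),np.cos(a)]]),1)
print('outer near/far left rim (-98,94),(98,94)',g(44,66,.044),g(728,66,.044))
print('inner (-90,86)(44,86)',g(72,95,.044),g(535,95,.044))
print('rail top corners',g(87,149,.0787),g(567,149,.0787),'bottom edge',g(93,123,.0566),g(530,121,.0566))
E
```

```text
outer near/far left rim (-98,94),(98,94) [-97.9  94.7] [96.2 94. ]
inner (-90,86)(44,86) [-90.3  86.2] [42.6 85.7]
rail top corners [-82.4  82.1] [33.4 81.6] bottom edge [-83.2  81.7] [35.5 81.8]
```

Call:
{"fn": "apply_moves", "kwargs": {"series": [{"slide": [-0.02,0,0.3],"twist": [0,0,0],"claw": -1},{"slide": [0,0,0.3],"twist": [0,0,0],"claw": -1},{"slide": [0,0,0.2],"twist": [0,0,0],"claw": -1},{"slide": [0,0,0.15],"twist": [0,0,0],"claw": -1},{"slide": [0,0,0.1],"twist": [0,0,0],"claw": -1},{"slide": [0,0,0.08],"twist": [0,0,0],"claw": -1},{"slide": [0,0,0],"twist": [0,0,0],"claw": -1},{"slide": [0,0,0],"twist": [0,0,0],"claw": -1}]}}

```text
t: 11.0
eef_pos: [0.4868, 0.0836, 0.0575]
orientation: [3.141, -0.0, 1.441]
contact_force: [-0.7, -0.4, -2.2]
finger_gap: 0.267
```

Call:
{"fn": "apply_moves", "kwargs": {"series": [{"slide": [0,0,0.04],"twist": [0,0,0],"claw": -1},{"slide": [0,0,0.04],"twist": [0,0,0],"claw": -1},{"slide": [0,0,0],"twist": [0,0,0],"claw": -1}]}}

```text
t: 11.25
eef_pos: [0.4873, 0.0836, 0.0546]
orientation: [3.14, -0.0, 1.442]
contact_force: [0.8, 0.6, -0.9]
finger_gap: 0.268
```

```bash
python3 snap.py 8
```

```text
11.25 [0.48726033 0.08363599 0.05461846] [ 1.79924899e+02 -1.53938223e-02  8.25967978e+01] [ 0.81139958  0.63982345 -0.93279785] [-0.10088126  0.10395224  0.06192425] 0.26823748274821435
tcp in box mm -62.51094666968338 63.95852012420617
```

View pics/w8.png

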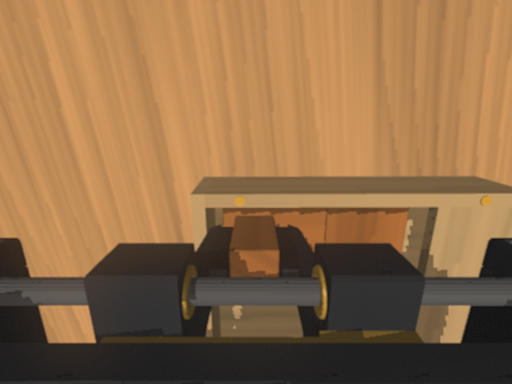

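View pics/s8.png

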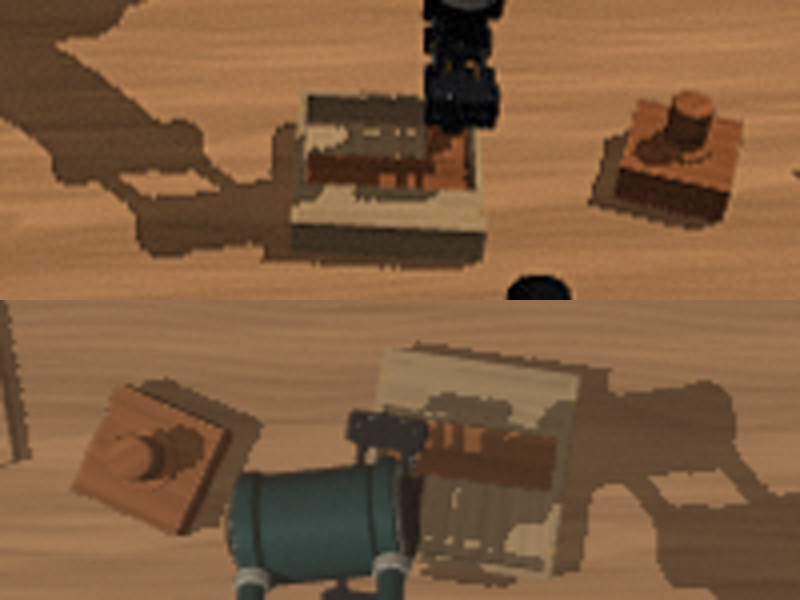

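Call:
{"fn": "apply_moves", "kwargs": {"series": [{"slide": [0,0.15,0],"twist": [0,0,0],"claw": -1},{"slide": [0,0.2,0],"twist": [0,0,0],"claw": -1},{"slide": [0,0.2,0],"twist": [0,0,0],"claw": -1},{"slide": [0,0.2,0],"twist": [0,0,0],"claw": -1},{"slide": [0,0.2,0],"twist": [0,0,0],"claw": -1},{"slide": [0,0.15,0],"twist": [0,0,0],"claw": -1},{"slide": [0,0.1,0],"twist": [0,0,0],"claw": -1},{"slide": [0,0,0],"twist": [0,0,0],"claw": -1},{"slide": [0,0,0],"twist": [0,0,0],"claw": -1}]}}

```text
t: 12.15
eef_pos: [0.5359, 0.0772, 0.0546]
orientation: [3.139, -0.0, 1.441]
contact_force: [1.6, -0.2, 2.8]
finger_gap: 0.269
```

```bash
python3 snap.py 9
```

```text
12.15 [0.53593865 0.07718331 0.05455459] [ 1.79838958e+02 -1.52848342e-02  8.25900621e+01] [ 1.64010805 -0.20628585  2.8324137 ] [-0.17654615 -0.10612723 -0.07273647] 0.2689240093887598
tcp in box mm -13.407496428577144 63.7005910608522
```

View pics/s9.png

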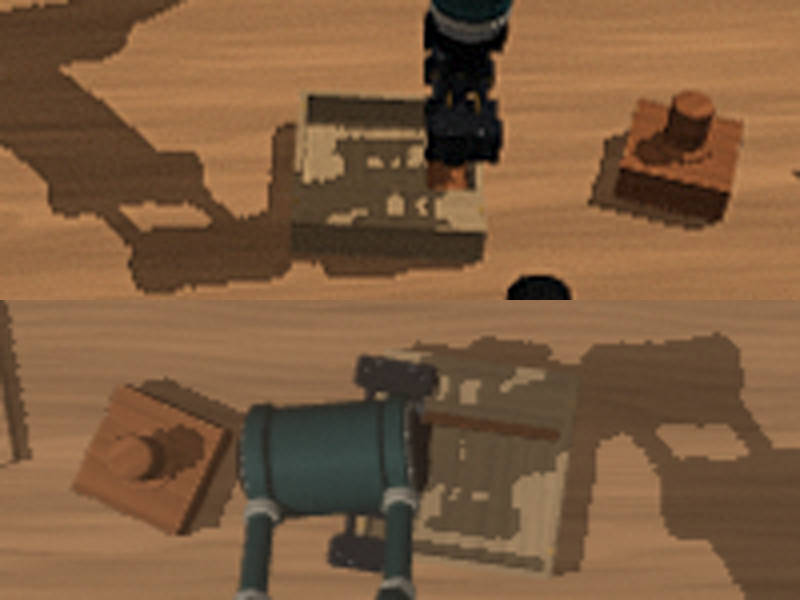

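View pics/w9.png

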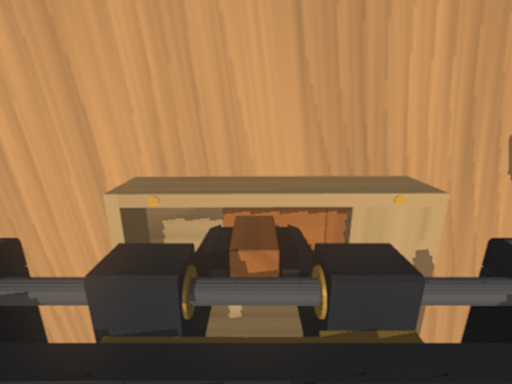

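Call:
{"fn": "apply_moves", "kwargs": {"series": [{"slide": [0,0.05,0],"twist": [0,0,0],"claw": -1},{"slide": [0,0.05,0],"twist": [0,0,0],"claw": -1},{"slide": [0,0,0],"twist": [0,0,0],"claw": -1}]}}

```text
t: 12.55
eef_pos: [0.5371, 0.0772, 0.0545]
orientation: [-3.139, -0.0, 1.441]
contact_force: [-4.5, 1.1, 8.3]
finger_gap: 0.268
```

Call:
{"fn": "apply_moves", "kwargs": {"series": [{"slide": [0,0.05,0],"twist": [0,0,0],"claw": -1},{"slide": [0,0,0],"twist": [0,0,0],"claw": -1},{"slide": [0,0,0],"twist": [0,0,0],"claw": -1}]}}

```text
t: 12.8
eef_pos: [0.539, 0.0769, 0.0545]
orientation: [-3.139, -0.0, 1.441]
contact_force: [-4.0, 1.8, 8.8]
finger_gap: 0.272
```

Call:
{"fn": "apply_moves", "kwargs": {"series": [{"slide": [0,0.06,0],"twist": [0,0,0],"claw": -1},{"slide": [0,0,0],"twist": [0,0,0],"claw": -1},{"slide": [0,0,0],"twist": [0,0,0],"claw": -1}]}}

```text
t: 13.05
eef_pos: [0.5406, 0.0767, 0.0545]
orientation: [-3.138, -0.0, 1.441]
contact_force: [-6.2, 2.0, 10.6]
finger_gap: 0.268
```

Call:
{"fn": "apply_moves", "kwargs": {"series": [{"slide": [0,0,0],"twist": [0,0,0],"claw": 0},{"slide": [0,0,0],"twist": [0,0,0],"claw": 0},{"slide": [0,0,0],"twist": [0,0,0],"claw": 0},{"slide": [0,0,0],"twist": [0,0,0],"claw": 0}]}}

```text
t: 13.38
eef_pos: [0.5421, 0.0762, 0.0536]
orientation: [-3.141, 0.0, 1.441]
contact_force: [-0.1, -0.3, -0.5]
finger_gap: 0.496
```

Call:
{"fn": "apply_moves", "kwargs": {"series": [{"slide": [0,0,-0.4],"twist": [0,0,0],"claw": 0},{"slide": [0,0,-0.9],"twist": [0,0,0],"claw": 0.5},{"slide": [0,0,-0.9],"twist": [0,0,0],"claw": 1},{"slide": [0,0,-0.9],"twist": [0,0,0],"claw": 1},{"slide": [0,0,-0.9],"twist": [0,0,0],"claw": 1},{"slide": [0,0,-0.9],"twist": [0,0,0],"claw": 1},{"slide": [0,0,-0.9],"twist": [0,0,0],"claw": 1},{"slide": [0,0,-0.5],"twist": [0,0,0],"claw": 1},{"slide": [0.6,0,0],"twist": [0,0,0],"claw": 1},{"slide": [0.6,0,0],"twist": [0,0,0],"claw": 1},{"slide": [0.6,0,0],"twist": [0,0,0],"claw": 1},{"slide": [0.5,0,0],"twist": [0,0,0],"claw": 1},{"slide": [0,0,0],"twist": [0,0,0],"claw": 1},{"slide": [0,0,0],"twist": [0,0,0],"claw": 1},{"slide": [0,0,0],"twist": [0,0,0],"claw": 1}]}}

```text
t: 14.63
eef_pos: [0.5542, 0.167, 0.3056]
orientation: [-3.141, 0.001, 1.442]
contact_force: [0.7, -0.4, -0.5]
finger_gap: 0.999
```

```bash
python3 snap.py 10
```

```text
14.6333 [0.55418047 0.16696786 0.30561143] [-1.79958108e+02  5.63332913e-02  8.26031641e+01] [ 0.66592978 -0.39592915 -0.45414704] [-0.02136771  0.12610333  0.00662001] 0.9991268665475407
tcp in box mm -6.642229600502084 155.06940305751127
```

View pics/w10.png

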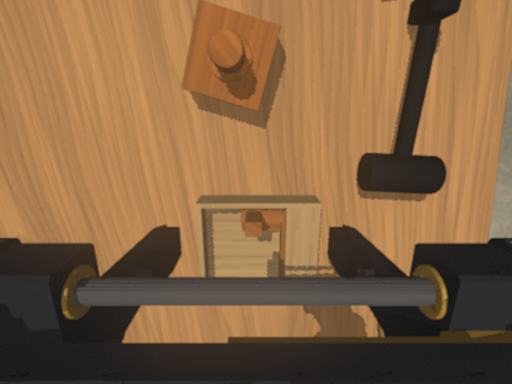

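View pics/s10.png

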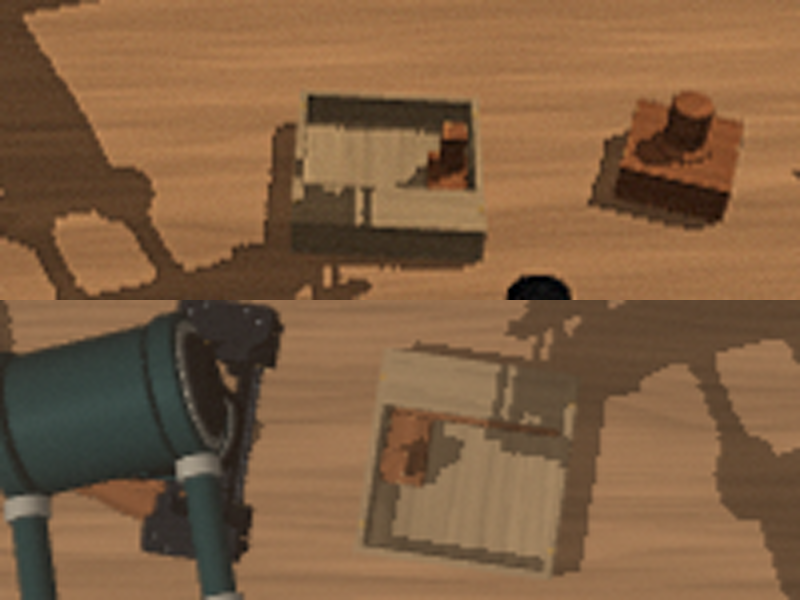

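```bash
python3 - <<'E'
import cv2,numpy as np
from rig import optics
im=cv2.imread('pics/w10.png')
a=cv2.resize(im[190:290,190:330],None,fx=5,fy=5,interpolation=cv2.INTER_CUBIC)
cv2.imwrite('pics/w10b.png',a)
cv2.imwrite('pics/w10c.png',cv2.resize(im[0:130,170:300],None,fx=4.5,fy=4.5,interpolation=cv2.INTER_CUBIC))
E
```

```text
(no output)
```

View pics/w10b.png

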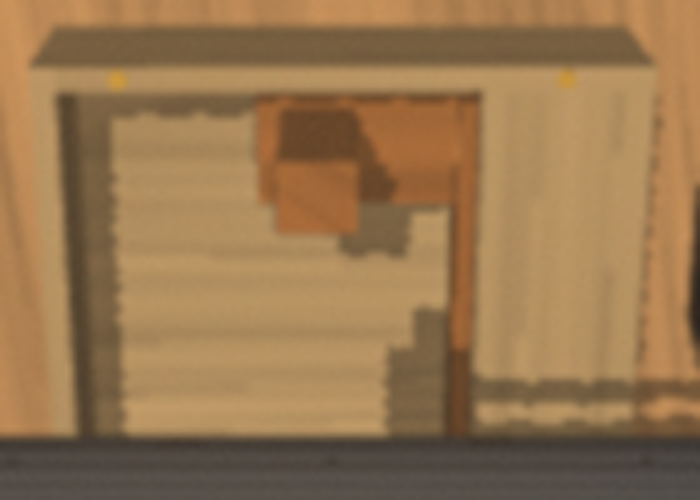

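View pics/w10c.png

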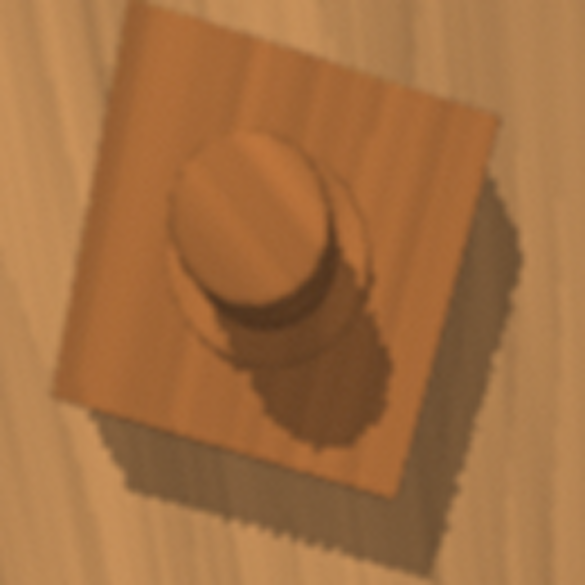

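```bash
python3 - <<'E'
from h import *
c=dict(np.load('w10.npz'))
f=lambda X,Y,z:ray(c,(170+(X+.5)/4.5-.5,(Y+.5)/4.5-.5),z)[:2]
fit([(-55,55),(55,55),(55,-55),(-55,-55)],[f(*p,.045) for p in [(133,2),(499,118),(395,497),(54,398)]])
print('knob',f(250,220,.1))
B=np.array([.5412,.0123]);a=np.radians(-7.25)
def g(X,Y,z):
    p=ray(c,(190+(X+.5)/5-.5,190+(Y+.5)/5-.5),z);d=p[:2]-B
    return np.round(1e3*np.array([d@[np.cos(a),np.sin(a)],d@[-np.sin(a),np.cos(a)]]),1)
print('rim',g(30,66,.044),g(655,66,.044),'deck',g(480,93,.044),g(472,430,.044))
print('rail inner edge x',g(450,210,.030),g(450,340,.03),g(448,430,.03),'short corner',g(258,203,.03))
print('stub',g(278,160,.076),g(358,163,.076),g(358,234,.076),g(276,234,.076))
E
```

```text
yaw -23.19047254835695 t [0.54012357 0.31412004] 
 [[1.4, -1.0], [-1.0, -0.6], [-1.1, 1.0], [0.7, 0.5]]
knob [0.53978279 0.31417772]
rim [-98.2  95. ] [96.1 94.4] deck [42.  85.7] [ 42.9 -35.3]
rail inner edge x [34.9 39.3] [36.1 -9.2] [ 36.2 -44.6] short corner [-28.8  42.1]
stub [-20.3  76.7] [ 3.1 75.7] [ 3.2 52.9] [-21.2  53. ]
```

Call:
{"fn": "apply_moves", "kwargs": {"series": [{"slide": [0.7,-0.16,0],"twist": [0,0,0],"claw": 1},{"slide": [0.8,-0.18,0],"twist": [0,0,0],"claw": 1},{"slide": [0.8,-0.18,0],"twist": [0,0,0],"claw": 1},{"slide": [0.8,-0.18,0],"twist": [0,0,0],"claw": 1},{"slide": [0.5,-0.12,0],"twist": [0,0,0],"claw": 1},{"slide": [0,0,0.5],"twist": [0,0,0.9],"claw": 1},{"slide": [0,0,0.7],"twist": [0,0,0.9],"claw": 1},{"slide": [0,0,0.7],"twist": [0,0,0.83],"claw": 1},{"slide": [0,0,0.6],"twist": [0,0,0],"claw": 1},{"slide": [0,0,0],"twist": [0,0,0],"claw": 1},{"slide": [0,0,0],"twist": [0,0,0],"claw": 1},{"slide": [0,0,0],"twist": [0,0,0],"claw": 1}]}}

```text
t: 15.78
eef_pos: [0.5414, 0.3144, 0.2077]
orientation: [3.14, -0.001, 1.166]
contact_force: [0.2, -0.2, 0.0]
finger_gap: 1.0
```

```bash
python3 snap.py 11
```

```text
15.7833 [0.54139587 0.31439847 0.20768311] [ 1.79930168e+02 -8.39163705e-02  6.67812918e+01] [ 0.22569112 -0.1599326   0.00355497] [-0.09801003  0.08302928 -0.03292506] 1.0002237272293522
tcp in box mm -37.93021126654714 299.7078927062834
```

View pics/w11.png

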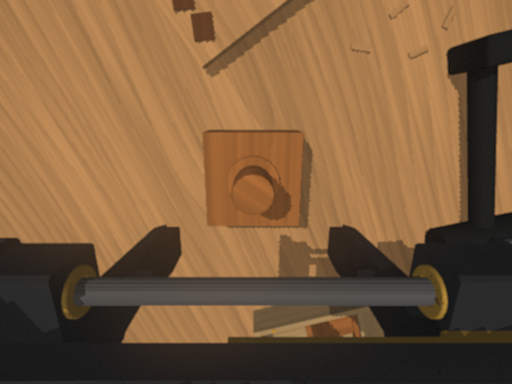

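```bash
python3 - <<'E'
from h import *
c=dict(np.load('w11.npz'))
print(ray(c,(253.5,190.5),.1))
fit([(-55,55),(55,55),(55,-55),(-55,-55)],[ray(c,p,.045)[:2] for p in [(205,131),(303,131),(303,227),(207,227)]])
E
```

```text
[0.5421682  0.31859921 0.1       ]
yaw -22.967982443241393 t [0.54119609 0.31350104] 
 [[1.8, 1.5], [-2.4, 0.9], [2.8, -1.5], [-2.2, -0.9]]
```

Call:
{"fn": "apply_moves", "kwargs": {"series": [{"slide": [0,0,0.6],"twist": [0,0,0],"claw": 1},{"slide": [0,0,0.7],"twist": [0,0,0],"claw": 1},{"slide": [0,0,0.7],"twist": [0,0,0],"claw": 1},{"slide": [0,0,0.7],"twist": [0,0,0],"claw": 1},{"slide": [0,0,0.4],"twist": [0,0,0],"claw": 1},{"slide": [0,0,0.2],"twist": [0,0,0],"claw": 1},{"slide": [0,0,0],"twist": [0,0,0],"claw": 1},{"slide": [0,0,0],"twist": [0,0,0],"claw": 0.2},{"slide": [0,0,0],"twist": [0,0,0],"claw": -1},{"slide": [0,0,0],"twist": [0,0,0],"claw": -1},{"slide": [0,0,0],"twist": [0,0,0],"claw": -1},{"slide": [0,0,0],"twist": [0,0,0],"claw": -1},{"slide": [0,0,0],"twist": [0,0,0],"claw": -1},{"slide": [0,0,0],"twist": [0,0,0],"claw": -1},{"slide": [0,0,0],"twist": [0,0,0],"claw": -1}]}}

```text
t: 17.18
eef_pos: [0.5405, 0.3146, 0.0744]
orientation: [3.142, -0.0, 1.166]
contact_force: [-0.1, -0.0, 1.1]
finger_gap: 0.468
```

Call:
{"fn": "apply_moves", "kwargs": {"series": [{"slide": [0,0,-0.3],"twist": [0,0,0],"claw": -1},{"slide": [0,0,-0.5],"twist": [0,0,0],"claw": -1},{"slide": [0,0,-0.7],"twist": [0,0,0],"claw": -1},{"slide": [0,0,-0.7],"twist": [0,0,-0.5],"claw": -1},{"slide": [0,0,-0.7],"twist": [0,0,-0.8],"claw": -1},{"slide": [0,0,-0.5],"twist": [0,0,-0.8],"claw": -1},{"slide": [0,0,-0.3],"twist": [0,0,-0.54],"claw": -1},{"slide": [0,0,0],"twist": [0,0,0],"claw": -1},{"slide": [0,0,0],"twist": [0,0,0],"claw": -1}]}}

```text
t: 17.93
eef_pos: [0.5405, 0.3146, 0.2227]
orientation: [3.141, -0.001, 1.441]
contact_force: [-1.1, 0.0, -3.8]
finger_gap: 0.47
```

Call:
{"fn": "apply_moves", "kwargs": {"series": [{"slide": [-0.4,0.03,0],"twist": [0,0,0],"claw": -1},{"slide": [-0.7,0.03,0],"twist": [0,0,0],"claw": -1},{"slide": [-0.8,0.03,0],"twist": [0,0,0],"claw": -1},{"slide": [-0.8,0.03,0],"twist": [0,0,0],"claw": -1},{"slide": [-0.8,0.03,0],"twist": [0,0,0],"claw": -1},{"slide": [-0.8,0.03,0],"twist": [0,0,0],"claw": -1},{"slide": [-0.8,0.03,0],"twist": [0,0,0],"claw": -1},{"slide": [-0.8,0.03,0],"twist": [0,0,0],"claw": -1},{"slide": [-0.8,0.03,0],"twist": [0,0,0],"claw": -1},{"slide": [-0.7,0.03,0],"twist": [0,0,0],"claw": -1},{"slide": [-0.5,0.03,0],"twist": [0,0,0],"claw": -1},{"slide": [-0.17,0,0],"twist": [0,0,0],"claw": -1},{"slide": [0,0,0],"twist": [0,0,0],"claw": -1},{"slide": [0,0,0],"twist": [0,0,0],"claw": -1},{"slide": [0,0,0],"twist": [0,0,0],"claw": -1}]}}

```text
t: 19.18
eef_pos: [0.5117, -0.0065, 0.2213]
orientation: [-3.14, -0.0, 1.443]
contact_force: [-0.2, 0.3, -2.7]
finger_gap: 0.47
```

```bash
python3 snap.py 12
```

```text
19.1833 [ 0.5117321  -0.00651471  0.22134357] [-1.79914015e+02 -2.76853171e-02  8.26531296e+01] [-0.2441198   0.34418293 -2.74322656] [-0.13798817  0.08419547 -0.04948384] 0.4703874877145164
tcp in box mm -26.857906443605774 -22.383100358198813
```

View pics/w12.png

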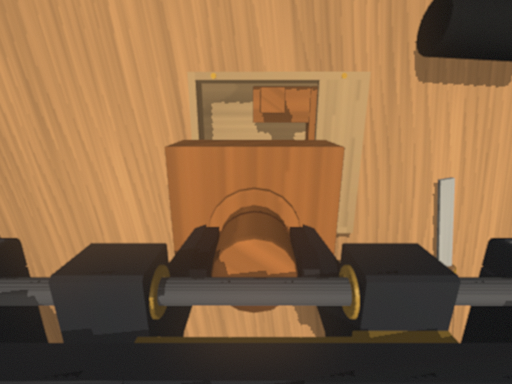

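View pics/s12.png

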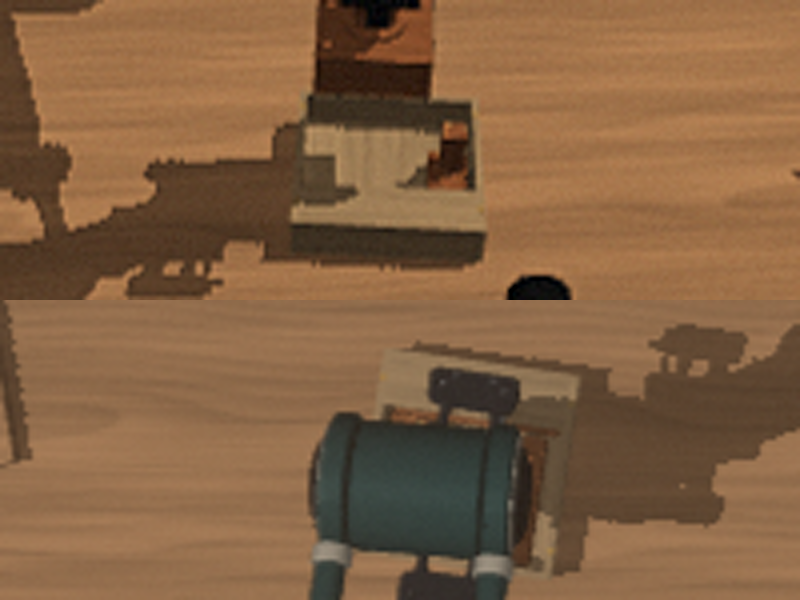

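```bash
cat >> h.py <<'E'
def box(p):
    B=np.array([.5412,.0123]);a=np.radians(-7.25);d=p[:2]-B
    return np.round(1e3*np.array([d@[np.cos(a),np.sin(a)],d@[-np.sin(a),np.cos(a)]]),1)
E
python3 - <<'E'
from h import *
c=dict(np.load('w12.npz'))
for p,z in [((167,150),.192),((343,150),.192),((178,141),.147),((331,141),.147),((188,73),.044),((369,73),.044)]: print(p,box(ray(c,p,z)))
E
```

```text
(167, 150) [-80.   30.1]
(343, 150) [27.  29.8]
(178, 141) [-85.5  31. ]
(331, 141) [32.  30.8]
(188, 73) [-97.7  92.8]
(369, 73) [95.9 92.2]
```

Call:
{"fn": "apply_moves", "kwargs": {"series": [{"slide": [0.02,0.01,0.4],"twist": [0,0,0],"claw": -1},{"slide": [0,0,0.7],"twist": [0,0,0],"claw": -1},{"slide": [0,0,0.7],"twist": [0,0,0],"claw": -1},{"slide": [0,0,0.4],"twist": [0,0,0],"claw": -1},{"slide": [0,0,0.1],"twist": [0,0,0],"claw": -1},{"slide": [0,0,0],"twist": [0,0,0],"claw": -1},{"slide": [0,0,0],"twist": [0,0,0],"claw": -1}]}}

```text
t: 19.92
eef_pos: [0.5135, -0.0061, 0.1309]
orientation: [3.141, -0.0, 1.443]
contact_force: [-0.2, 0.1, -3.3]
finger_gap: 0.469
```

```bash
python3 snap.py 13
```

```text
19.9167 [ 0.51345743 -0.00609895  0.13090289] [ 1.79941159e+02 -6.65709372e-03  8.26934535e+01] [-0.21745712  0.06502383 -3.33578525] [-0.07743484  0.06375579 -0.0039543 ] 0.46891630404578444
tcp in box mm -25.19883868435306 -21.752935777237376
```

View pics/w13.png

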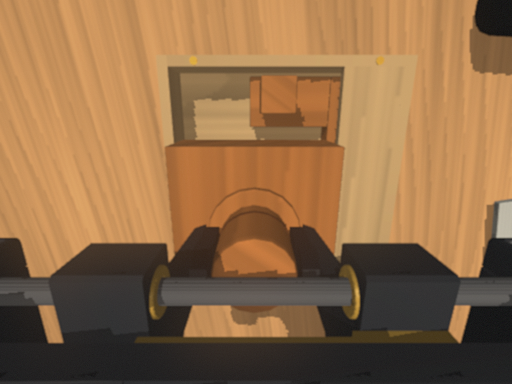

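View pics/s13.png

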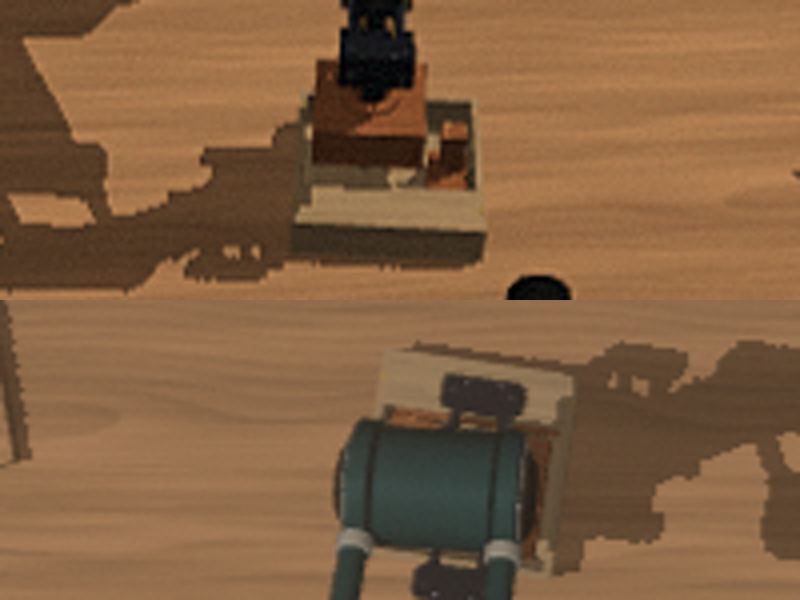

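Call:
{"fn": "apply_moves", "kwargs": {"series": [{"slide": [-0.02,-0.03,0.25],"twist": [0,0,0],"claw": -1},{"slide": [0,0,0.25],"twist": [0,0,0],"claw": -1},{"slide": [0,0,0.25],"twist": [0,0,0],"claw": -1},{"slide": [0,0,0.2],"twist": [0,0,0],"claw": -1},{"slide": [0,0,0.1],"twist": [0,0,0],"claw": -1},{"slide": [0,0,0.08],"twist": [0,0,0],"claw": -1},{"slide": [0,0,0],"twist": [0,0,0],"claw": -1},{"slide": [0,0,0],"twist": [0,0,0],"claw": -1}]}}

```text
t: 20.73
eef_pos: [0.5114, -0.0072, 0.0847]
orientation: [-3.141, 0.0, 1.442]
contact_force: [-0.3, 0.0, -3.4]
finger_gap: 0.469
```

Call:
{"fn": "apply_moves", "kwargs": {"series": [{"slide": [0,0,0.04],"twist": [0,0,0],"claw": -1},{"slide": [0,0,0.03],"twist": [0,0,0],"claw": -1},{"slide": [0,0,0],"twist": [0,0,0],"claw": -1}]}}

```text
t: 20.98
eef_pos: [0.512, -0.0072, 0.0825]
orientation: [3.14, -0.0, 1.443]
contact_force: [-0.4, 0.5, -3.0]
finger_gap: 0.471
```

```bash
python3 snap.py 14
```

```text
20.9833 [ 0.51195696 -0.00721525  0.08250572] [ 1.79935381e+02 -3.41827286e-03  8.26509323e+01] [-0.40218828  0.50706874 -2.98738621] [-0.05313788  0.07004727  0.01911789] 0.4711086710241669
tcp in box mm -26.54643958359676 -23.049663584000516
```

View pics/w14.png

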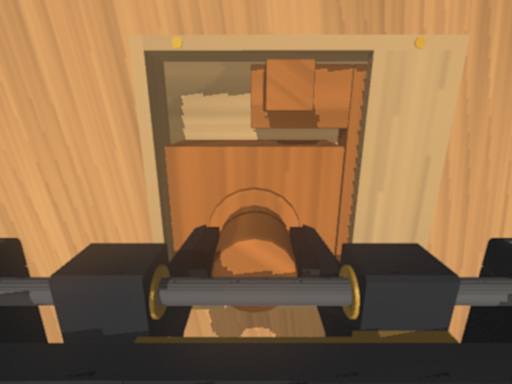

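View pics/s14.png

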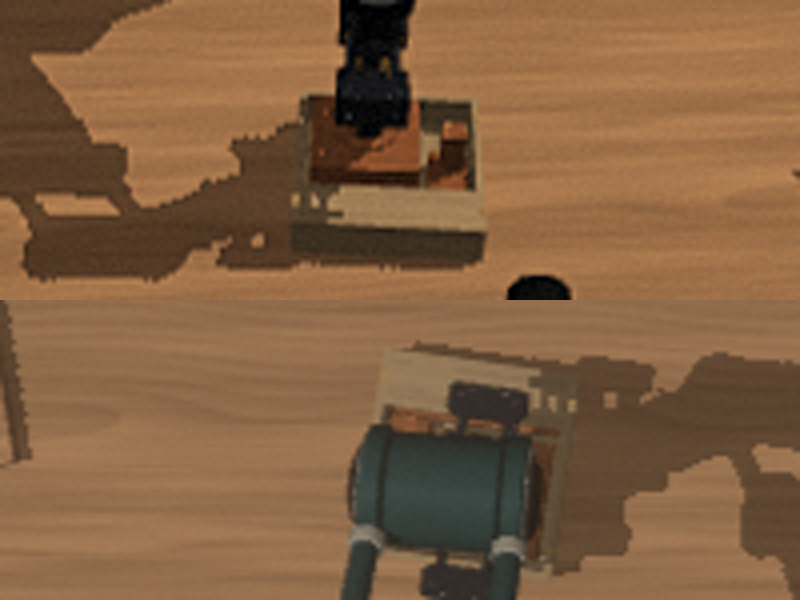

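Call:
{"fn": "apply_moves", "kwargs": {"series": [{"slide": [0,0,0.03],"twist": [0,0,0],"claw": -1},{"slide": [0,0,0.02],"twist": [0,0,0],"claw": -1},{"slide": [0,0,0],"twist": [0,0,0],"claw": -1}]}}

```text
t: 21.38
eef_pos: [0.5119, -0.0072, 0.0823]
orientation: [3.141, 0.0, 1.442]
contact_force: [-7.0, -0.1, 12.2]
finger_gap: 0.468
```

Call:
{"fn": "apply_moves", "kwargs": {"series": [{"slide": [0,0,0],"twist": [0,0,0],"claw": 0.3},{"slide": [0,0,0],"twist": [0,0,0],"claw": 0.8},{"slide": [0,0,0],"twist": [0,0,0],"claw": 0.8},{"slide": [0,0,0],"twist": [0,0,0],"claw": 0.8},{"slide": [0,0,0],"twist": [0,0,0],"claw": 0.8},{"slide": [0,0,-0.4],"twist": [0,0,0],"claw": 0.8},{"slide": [0,0,-0.8],"twist": [0,0,0],"claw": 0.8},{"slide": [0,0,-0.8],"twist": [0,0,0],"claw": 0.8},{"slide": [0,0,-0.9],"twist": [0,0,0],"claw": 0.8},{"slide": [0,0,-0.9],"twist": [0,0,0],"claw": 0.8},{"slide": [0,0,-0.9],"twist": [0,0,0],"claw": 0.8},{"slide": [-0.6,0,-0.5],"twist": [0,0,0],"claw": 0.8},{"slide": [-0.6,0,0],"twist": [0,0,0],"claw": 0.8},{"slide": [-0.6,0,0],"twist": [0,0,0],"claw": 0.8},{"slide": [-0.6,0,0],"twist": [0,0,0],"claw": 0.8},{"slide": [0,0,0],"twist": [0,0,0],"claw": 0.8},{"slide": [0,0,0],"twist": [0,0,0],"claw": 0.8}]}}

```text
t: 22.8
eef_pos: [0.4989, -0.1031, 0.2878]
orientation: [-3.141, -0.0, 1.44]
contact_force: [-0.1, 0.6, -0.3]
finger_gap: 0.902
```

```bash
python3 snap.py 15; python3 -c "
import cv2
im=cv2.imread('pics/w15.png');cv2.imwrite('pics/w15z.png',cv2.resize(im[0:240,120:420],None,fx=2.5,fy=2.5,interpolation=cv2.INTER_CUBIC))"
```

```text
22.8 [ 0.49891269 -0.10313298  0.28784547] [-1.79976339e+02 -2.52831683e-02  8.25033223e+01] [-0.14089685  0.62545797 -0.32699319] [-0.06902743  0.01693042 -0.00155728] 0.902479779698033
tcp in box mm -27.381693297975172 -119.84669813323487
```

View pics/w15z.png

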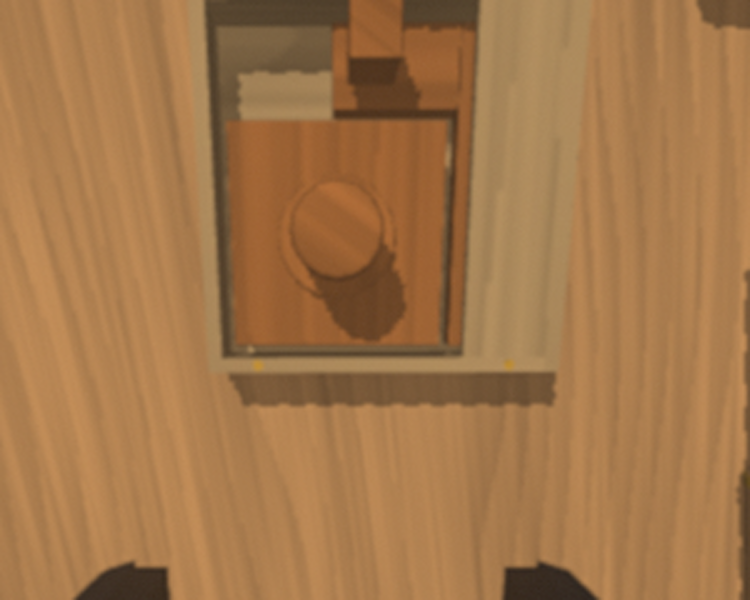

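View pics/s15.png

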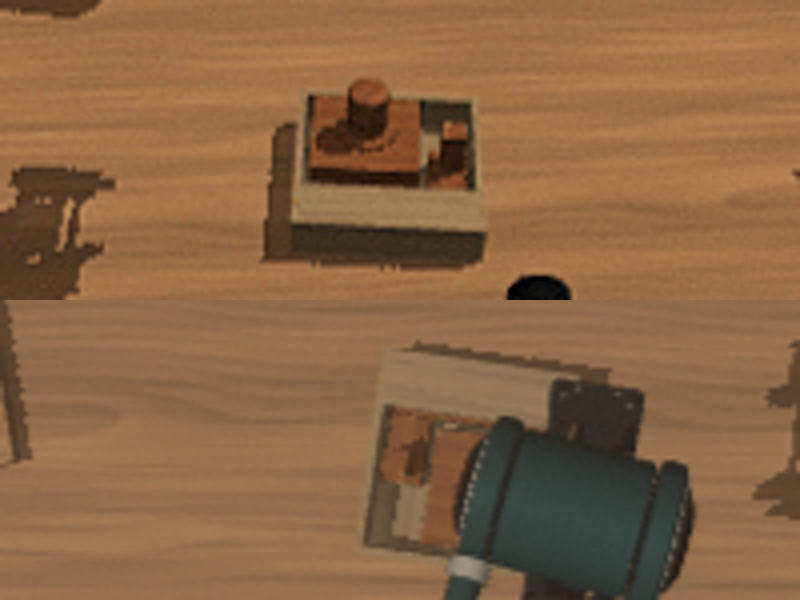

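Both parts appear flat in the box. Before handing in, I'll check the cap and corner positions from this view.

```bash
python3 - <<'E'
from h import *
c=dict(np.load('w15.npz'))
g=lambda X,Y,z:box(ray(c,(120+(X+.5)/2.5-.5,(Y+.5)/2.5-.5),z))
P=[g(*p,.053) for p in [(227,120),(450,119),(440,346),(231,346)]];print('cap corners',P,np.mean(P,0))
print('knob',g(337,229,.108),'rim right',g(211,373,.044),g(553,373,.044),'rail edge',g(460,111,.03),g(449,345,.03),'short',g(333,108,.03))
print('stub top lower-left/right corner',g(348,58,.076),g(403,58,.076))
E
```

```text
cap corners [array([-80.8,  31.8]), array([29.5, 31.6]), array([ 28.8, -78.8]), array([-84.2, -78.3])] [-26.675 -23.425]
knob [-26.7 -23.1] rim right [-97.6 -93.9] [ 94.  -94.9] rail edge [38.1 40.2] [ 37.4 -80.4] short [-28.4  41.9]
stub top lower-left/right corner [-21.3  51.9] [ 3.6 51.8]
```

```bash
python3 -c "
from rig import workorder
print(workorder.close_job())"
```

```text
the job is handed in; nothing more can be done
None
```

Both parts are packed in the kit box and the job is handed in, at about 23 s of the 67 s allowed. Handing in gives no verdict, so what follows rests on my own checks.

**What I did:**
- I gripped the corner by its stub leg and lowered it flat into the open part of the box. I then slid it under the deck with light forces (about 12 N) and let go.
- I gripped the cap by its knob, turned it square to the box, lowered it beside the stub leg, released it and backed the arm away.

**Last wrist picture, in the box frame:**

| Part | Measured | Allowed |
|---|---|---|
| Corner, x | about +62 to +64 mm | +54 to +70 mm |
| Corner, y | within about 1 mm of 0 | ±12 mm |
| Cap, x | -26.7 mm | -42 to -6 mm |
| Cap, y | -23.3 mm | -38 to -6 mm |

- **Squareness:** the corner is square to the box within about 1°.
- **Flatness:** I judged this from the pictures and from the tool heights when each part touched the floor. I did not measure tilt directly.
- **Wall contact:** I felt no clear contact between the rail and the far end wall. The rail may sit up to about 2 mm short of fully home, which is inside the tolerance.
- **Cap contact:** when the cap touched down, the wrist read 12 N upward and 7 N sideways. Afterwards the picture showed gaps all around the cap.
- **Disagreements:** the first overhead view gave box sides about 5% too short and a yaw about 1° off. I used the later wrist views instead, which placed the box rim to within about 2 mm, 4 mm at worst.
- **Mallet, chisel and drill:** the arm did not go near them. I did not measure their positions again at the end.

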